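# Stand the toppled glue bottle up in the craft crate

## Robot

A 6-joint arm with a two-finger parallel gripper is mounted at the origin on the work surface. World frame = base frame: x ahead of the robot, y to its left, z up, the work surface at z = 0. Lengths are in mm, angles in rad, forces in N, time in s.
With the tool pointing down it reaches from about 275 to 825 mm from the base axis. Payload 4.9 kg.
Tool frame: the origin (TCP) lies at the very end of the fingers, on their centre line; the grasp point (between the pads) lies 19 mm behind it (bot.pinch_z is the distance from the TCP to the grasp point, in mm); z points along the fingers, y is the line along which they close (so a half turn about z gives the same grasp; the last joint's range is limited). The gripper opens to 85 mm and grips with 20 to 120 N. Pads are 22 mm wide; open, the fingers measure 114 mm over their backs; the gripper's body (76 mm by 85 mm) begins 54 mm behind the grasp point. The pads swing forward as they close: fully open they stand 13 mm farther back than shut.
Start: joints at [-1.35, 0.326, -0.193, 1.052, 0, 1.437], TCP at [191.084, -515.757, 231.281] pointing down, gripper open.
Joint ranges: [-2.65, 2.65], [-0.97, 1.79], [-1.3, 1.35], [-1.93, 2.1], [-1.47, 1.37], [-3.14, 3.14]. Speed limits (rad/s): [2.57, 2.57, 3.14, 3.14, 3.14, 3.14].

## Interface

Orientations are given as a unit quaternion [w, x, y, z].
In Python, from workcell import bot gives the robot as it stands.
- The arm moves only by the tool drive_tool, never from a script. Its argument "increments" is a list of rows, each an object with "slide": the shift along the tool's x, y, z in cm, a list of three; "angular": the turn, a rotation vector about the tool's x, y, z in rad, a list of three; "jaw": the closure, from 0 (fully open) to 1 (shut). A call has 1 to 10 rows; each row is the pose to reach, as a shift and turn from the pose commanded when the call began, along the tool's axes at that moment; what a row does not reach only later rows make up. A row lasts 1/8 s, in which the tool goes at most 62.5 mm and 10.7 degrees, less where a joint would pass 70% of its speed; a pose out of reach is approached as far as the arm can. A call with a gripper value outside its range is refused whole. The fingers move at their own pace and stop on an object; "grip_force" is the grip in N (left out, the last holds). Time passes only in rows, so rows that repeat a pose let the fingers close. It gives the time, the measured TCP pose, the force, the opening and the grip force at its end, in the units of the state.
- bot.sense(): the state, without advancing time (a new reading comes with each control period).
- bot.camera(name): name is "side" or "top"; returns (picture, depth): 420x560x3 uint8, red, green, blue; 420x560 float32, mm along the optical axis (not along the pixel's ray), 0 where there is no reading.
- bot.get_calibration(name): a dict with "K" (3x3 intrinsics, pixels), "world_to_cam" (4x4, takes a point from world to camera coordinates). Camera axes: x right, y down, z forward; pixel columns grow to the right and rows downward; lengths in mm; the calibration is good to about 2 mm. A picture is of the moment at which its call begins. get_calibration takes no time and is no camera call.
- bot.close_job(): hands the job in; it is judged then, once.
Trained networks look in the newest picture that a camera, given by its name, has taken for a name from the list of things; names that differ only in an ending like _2 or _b are one class to them, and where a whole thing is asked for, a point or a joint stands for the part that bears it (a point fixed in the world has none). Each returns a list of dicts, best first, with "conf" (0 to 1); they miss things now and then, are a little off and sometimes report something else, mostly with a low value. They report only what shows in the picture. A call takes as long as a camera call. They do not tell look-alikes from the thing itself.
- bot.spot_in(label, camera): "point" ([column, row] in pixels, amid what is visible of it).
- bot.regions_of(label, camera): "region" (420x560 bool, what is visible of it) and "point" ([column, row] in pixels, amid what is visible of it).
The state is a dict: "clock": time; "joint_positions": joint angles; "dq": joint speeds; "joint_torque": joint torques, N m; "eef_pos": TCP position; "eef_rot": TCP orientation; "force": force on the tool from outside, world axes, zero at the start; "wrist_torque": the same for the moment, N m; "gripper_width": opening from 0.0 (shut) to 1.0 (fully open); "gripper_force": force on a finger pad.
Only numpy, scipy, OpenCV 4.12 (cv2) and the standard library are available. Lean on these libraries where they do the work, as an engineer would, in place of code of your own. Each camera call takes 0.05 s, during which the arm holds its last target. There are 200 camera calls.

## Task

Two square glue bottles have keeled over in the deep plywood crate on the scrapbooking table and lean against its far wall. Tip the longer one up inside the crate, without taking it out, so that it stands upright on its base on the crate's floor by itself. Leave the shorter bottle leaning as it is.

Things in the scene. Friction and masses are not known exactly. Their poses are not given: they have to be found in the camera images.
- bin: Open plywood crate, fixed, outside 236 x 296 x 138 mm. Origin: centre of its underside, on the table; x points to the far wall on which the bottles lean, y along that wall, z up. Walls and floor 8 mm thick; inside 220 mm (x) by 280 mm (y), 130 mm deep; floor top 8 mm, rim 138 mm above the origin.
- bottle_center (a point): Longer white glue bottle, 0.15-0.3 kg, bottom-heavy: square body 40 x 40 x 160 mm, then round grey cap 30 mm across, 22 mm long; 182 mm in all. Point: on its axis, 91 mm from the base. z runs from base to cap, x and y square to its flat sides. Starts leaning about 50 degrees from upright, base on the floor nearer the robot, cap on the far wall near the rim, on the crate's +y or -y side.
- short_center (a point): Shorter glue bottle of the same make, to be left alone: square body 40 x 40 x 100 mm and the same cap, 122 mm in all. Point: on its axis, 61 mm from the base; z runs from base to cap. It leans on the far wall in the same way, about 120 mm beside the longer one.
There are look-alikes about, which are no part of the job. Leave any green or pink look-alike of the part that bears bottle_center alone.

How it is judged (in metres and radians):
At the end, for the whole second after the job is handed in: The longer bottle stands cap up on the crate's floor, inside the walls, within 10 degrees of upright and its base no more than 10 mm off the floor, and the shorter bottle is within 20 mm of where it began (angle between bottle_center's own z axis and vertical below 0.175 rad and z of bottle_center in the frame of bin between 0.085 and 0.109 m and x of bottle_center in the frame of bin between -0.11 and 0.11 m and y of bottle_center in the frame of bin between -0.14 and 0.14 m and distance of short_center from where it was at the start of the episode below 0.02 m); the robot touches nothing.
It fails at once if the longer bottle is taken out of the crate (its centre rises more than 220 mm above the crate's underside, or passes outside the walls) (z of bottle_center in the frame of bin above 0.22 m or x of bottle_center in the frame of bin above 0.12 m or x of bottle_center in the frame of bin below -0.12 m or y of bottle_center in the frame of bin above 0.15 m or y of bottle_center in the frame of bin below -0.15 m).
It fails at once if the shorter bottle is moved by more than 30 mm (distance of short_center from where it was at the start of the episode above 0.03 m).
It also fails if it takes over 37 s, if anything falls off the work surface, if the arm or the gripper's body presses on something with over 40 N, if the wrist force passes 120 N, or if a joint passes its speed limit or range.

## Working session

There is one attempt and no reset: what is moved stays moved. The work goes in short steps, Python scripts to look and compute and a tool call to move; the robot and the scene stay as the last step left them, time stands still between calls to the robot, and variables do not carry over. Pictures are saved under pics/ and viewed, at most 10 in all, crops included, and the job is handed in when it is done.

Besides the shell and the picture viewer there is one more tool, called as a command line: name --argument value ..., lists and objects as JSON in quotes. drive_tool: Moves the arm, as the interface text tells. Its arguments: {"type":"object","properties":{"increments":{"type":"array","items":{"type":"object","properties":{"slide":{"type":"array","items":{"type":"number"}},"angular":{"type":"array","items":{"type":"number"}},"jaw":{"type":"number"}}}},"grip_force":{"type":"number"}},"required":["increments"]}

```bash
mkdir -p pics
cat > h.py <<'E'
import numpy as np, cv2
from workcell import bot
from scipy.spatial.transform import Rotation as R
def cloud(cam):
    im,d=bot.camera(cam); c=bot.get_calibration(cam); K=np.array(c["K"]); T=np.linalg.inv(np.array(c["world_to_cam"]))
    v,u=np.mgrid[:420,:560]
    P=np.stack([(u-K[0,2])*d/K[0,0],(v-K[1,2])*d/K[1,1],d],-1)
    W=P@T[:3,:3].T+T[:3,3]; W[d==0]=np.nan
    return im,W
E
python3 - <<'E'
from h import *
np.set_printoptions(precision=1,suppress=True)
ims=[]
for cam in ("top","side"):
    im,W=cloud(cam); ims.append(im); np.save(cam+".npy",W); cv2.imwrite(cam+".png",im[...,::-1])
    for l in ("bin","bottle_center","short_center"):
        for r in bot.regions_of(l,cam)[:4]:
            m=r["region"]; w=W[m]; w=w[~np.isnan(w[:,0])]
            print(cam,l,round(r["conf"],2),np.round(r["point"]),m.sum(),np.percentile(w,[2,50,98],axis=0).tolist() if len(w) else None, im[m].mean(0))
    cv2.imwrite(f"pics/{cam}0.png",im[...,::-1])
print(bot.sense()); print(bot.get_calibration("top"),bot.get_calibration("side"))
E
```

```text
top bin 0.9 [341. 262.] 14135 [[415.8677158324706, -126.12223328898217, 3.4112750193033934], [535.4471863433007, 11.442886739011286, 9.273428390673871], [674.0403603442742, 178.457617831426, 139.6247253819883]] [126.9 108.8  84.4]
top bottle_center 0.95 [313. 235.] 1421 [[508.7234362965294, 58.30580644760683, 41.45631528358463], [582.7847904568769, 84.19838728764753, 103.51912860126777], [657.3323610877083, 112.14123204825965, 146.09530182330454]] [138.3 133.1 129.9]
top bottle_center 0.82 [304. 142.] 1583 [[788.0638624036807, 9.998651792753783, -0.5937933789791714], [812.0823310862081, 100.50263727991572, 38.81290308478037], [850.1416704476499, 183.16633784753674, 44.145698022924535]] [70.5 97.5 65.5]
top bottle_center 0.71 [205. 294.] 1390 [[425.04649297656135, 236.18628923506176, 28.336491975881998], [450.6186072945567, 318.24707888299645, 39.38842642359123], [475.527757550964, 406.3270920753442, 43.7256560485213]] [158.9  99.1 114.8]
top short_center 0.91 [376. 239.] 1079 [[525.5783837218315, -66.8230672219032, 10.02446717734415], [576.219666518884, -43.35057457496795, 78.8584222
[... 1549 characters left out ...]
1. ,  0.2, -0. ]), 'force': array([ 0.2,  0.2, -0.2]), 'wrist_torque': array([ 0.1,  0. , -0. ]), 'gripper_force': 0.0, 'gripper_width': 0.9998310818114325}
{'K': array([[494.6,   0. , 285.6],
       [  0. , 494.6, 205.5],
       [  0. ,   0. ,   1. ]]), 'world_to_cam': array([[   0. ,   -1. ,   -0. ,  128.6],
       [  -1. ,   -0. ,   -0.2,  659.5],
       [   0.2,    0. ,   -1. , 1044.3],
       [   0. ,    0. ,    0. ,    1. ]])} {'K': array([[382.3,   0. , 288.8],
       [  0. , 382.3, 202.3],
       [  0. ,   0. ,   1. ]]), 'world_to_cam': array([[ -0.9,  -0.5,   0. , 609.4],
       [ -0.4,   0.6,  -0.7, 209.1],
       [  0.4,  -0.6,  -0.7, 712.7],
       [  0. ,   0. ,   0. ,   1. ]])}
```

Run:
```python
from h import *
np.set_printoptions(precision=3,suppress=True)
top=cv2.imread("top.png"); cv2.imwrite("pics/crop.png",np.hstack([cv2.resize(top[170:390,240:460],(440,440)),cv2.resize(cv2.imread("side.png")[90:310,230:410],(360,440))]))
pts=[]
for cam in("top","side"):
    W=np.load(cam+".npy"); m=(abs(W[...,2]-138)<4)&(W[...,0]>380)&(W[...,0]<700)&(abs(W[...,1]-25)<200)
    p=W[m]; pts.append(p); print(cam,len(p),cv2.minAreaRect(p[:,:2].astype(np.float32)))
for l in ("bottle_center","short_center"):
  for cam in ("top","side"):
    W=np.load(cam+".npy"); bot.camera(cam); r=bot.regions_of(l,cam)[0]
    m=cv2.erode(r["region"].astype(np.uint8),np.ones((3,3)))>0
    p=W[m]; p=p[~np.isnan(p[:,0])]; 
    # RANSAC plane of the upper face
    rng=np.random.default_rng(0);best=None
    for _ in range(500):
        q=p[rng.choice(len(p),3,False)]; n=np.cross(q[1]-q[0],q[2]-q[0]); n/=np.linalg.norm(n)+1e-9
        k=abs((p-q[0])@n)<2
        if best is None or k.sum()>best.sum(): best=k
    q=p[best]; c=q.mean(0); u,s,v=np.linalg.svd(q-c); n=v[2]*np.sign(v[2][2]); a=v[0]*np.sign(v[0][2]); t=(q-c)@a; b=(q-c)@v[1]
    print(l,cam,len(p),best.sum(),"c",c,"axis",a,"tilt",np.degrees(np.arccos(a[2])),"n",n,"span",np.percentile(t,[1,99]),np.percentile(b,[1,99]),"cntr of face ends",c+a*t.min(),c+a*t.max())
```

```text
top 2165 ((543.1304321289062, 28.309066772460938), (296.61602783203125, 236.3076171875), 78.14391326904297)
side 1877 ((539.6139526367188, 28.446624755859375), (299.6791076660156, 237.65957641601562), 78.26384735107422)
bottle_center top 1257 787 c [569.397  87.278  92.701] axis [ 0.756 -0.161  0.634] tilt 50.62524781835593 n [-0.621  0.128  0.773] span [-78.903  73.906] [-17.784  18.013] cntr of face ends [506.855 100.61   40.221] [632.816  73.76  145.916]
bottle_center side 1312 663 c [808.325 114.62   39.104] axis [ 0.119 -0.993  0.002] tilt 89.85947750857758 n [0.009 0.003 1.   ] span [-71.852  83.162] [-19.711  18.19 ] cntr of face ends [799.519 188.068  38.923] [818.605  28.883  39.316]
short_center top 954 502 c [563.869 -43.33   72.599] axis [ 0.758 -0.119  0.641] tilt 50.14219814747844 n [-0.636  0.082  0.768] span [-47.956  46.875] [-19.049  19.467] cntr of face ends [525.487 -37.315  40.164] [614.792 -51.311 115.632]
short_center side 1000 456 c [559.558 -40.756  71.121] axis [ 0.77  -0.11   0.629] tilt 51.02290520966615 n [-0.624  0.077  0.777] span [-47.645  46.528] [-18.383  19.859] cntr of face ends [521.676 -35.354  40.159] [596.156 -45.975 101.032]
```

View pics/crop.png

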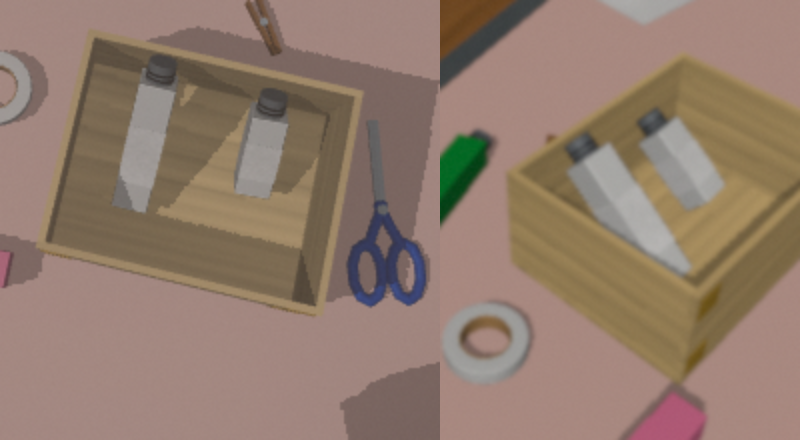

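View pics/top0.png

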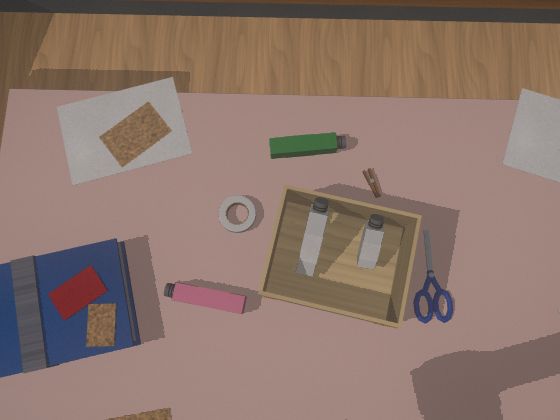

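Candidates in the top picture: the longer white bottle (313,235), the shorter white (372,243), the green look-alike (304,146) and the pink look-alike (207,297). I choose the white long one at (313,235); the crop shows it leaning on the far wall, with clear room on both sides for the fingers.

```bash
cat >> h.py <<'E'
YB=np.array([.206,.979,0]);XB=np.array([.979,-.206,0])
def pose(th,G,ahead):
    """tool dir tilted th deg from down toward bin +x; TCP is 'ahead' mm past G"""
    t=np.radians(th); z=XB*np.sin(t)-np.array([0,0,np.cos(t)]); y=-YB; x=np.cross(y,z)
    return np.array(G)+ahead*z, R.from_matrix(np.stack([x,y,z],1))
def rel(P,Rt,base=None):
    s=bot.sense(); q=s["eef_rot"]; R0=R.from_quat([q[1],q[2],q[3],q[0]]); p0=s["eef_pos"]
    print("slide cm",np.round(R0.inv().apply(P-p0)/10,2),"ang",np.round((R0.inv()*Rt).as_rotvec(),3),"target",np.round(P,1))
E
python3 - <<'E'
from h import *
G=[619.5,77.9,110]
rel(*pose(-15,G,-140)); rel(*pose(-15,G,24)); print(bot.sense()["eef_rot"])
E
```

```text
slide cm [ 63.87 -38.85  -1.4 ] ang [ 0.074 -0.255  0.559] target [655.   70.4 245.2]
slide cm [ 60.27 -41.12  14.45] ang [ 0.074 -0.255  0.559] target [613.4  79.2  86.8]
[2.55786795e-05 9.84303837e-01 1.76482166e-01 2.37112904e-07]
```

drive_tool --increments '[{"slide":[16,-9.5,-3],"angular":[0,0,0.14],"jaw":0},{"slide":[32,-19.5,-3],"angular":[0,0,0.28],"jaw":0},{"slide":[48,-29,-3],"angular":[0.04,-0.13,0.42],"jaw":0},{"slide":[63.9,-38.9,-1.4],"angular":[0.074,-0.255,0.559],"jaw":0},{"slide":[63.9,-38.9,-1.4],"angular":[0.074,-0.255,0.559],"jaw":0},{"slide":[63.9,-38.9,-1.4],"angular":[0.074,-0.255,0.559],"jaw":0},{"slide":[63.9,-38.9,-1.4],"angular":[0.074,-0.255,0.559],"jaw":0},{"slide":[63.9,-38.9,-1.4],"angular":[0.074,-0.255,0.559],"jaw":0},{"slide":[63.9,-38.9,-1.4],"angular":[0.074,-0.255,0.559],"jaw":0},{"slide":[63.9,-38.9,-1.4],"angular":[0.074,-0.255,0.559],"jaw":0}]'

```text
clock: 2.05
eef_pos: [569.4, -39.4, 245.7]
eef_rot: [-0.015, 0.986, -0.1, -0.129]
force: [1.0, -1.2, 0.6]
gripper_width: 0.997
gripper_force: 0.0
```

drive_tool --increments '[{"slide":[0,0,0],"angular":[0,0,0],"jaw":0}]'

```text
clock: 2.17
eef_pos: [570.0, -37.7, 244.7]
eef_rot: [-0.015, 0.987, -0.097, -0.13]
force: [-0.2, -0.7, -0.2]
gripper_width: 1.001
gripper_force: 0.0
```

Run:
```python
from h import *
G=[619.5,77.9,110]
rel(*pose(-15,G,-140)); rel(*pose(-15,G,24)); print(bot.sense())
```

```text
slide cm [  6.   -12.27  -1.61] ang [-0.002 -0.     0.011] target [655.   70.4 245.2]
slide cm [  6.   -12.25  14.79] ang [-0.002 -0.     0.011] target [613.4  79.2  86.8]
{'clock': 2.175, 'joint_positions': array([-0.19751736,  0.5755712 ,  0.19756135,  1.45467013,  0.00411078,
        3.14035132]), 'dq': array([-0.06586375, -0.03083073, -0.05119127, -0.00050899, -0.04160193,
        0.00859794]), 'joint_torque': array([ 2.03725576e+00, -5.56400728e+01,  2.60585833e+01,  2.06995524e+00,
        3.21952114e-01, -5.32944559e-02]), 'eef_pos': array([570.03573749, -37.74718248, 244.68763454]), 'eef_rot': array([-0.01498212,  0.9866405 , -0.09740865, -0.12972128]), 'force': array([-0.16640389, -0.66772947, -0.15529944]), 'wrist_torque': array([-0.10806141, -0.27013055,  0.02987611]), 'gripper_force': 0.0, 'gripper_width': 1.0007593088504578}
```

drive_tool --increments '[{"slide":[0,0,0],"angular":[0,0,-0.18],"jaw":0},{"slide":[0,0,0],"angular":[0,0,-0.36],"jaw":0},{"slide":[0,0,0],"angular":[0,0,-0.54],"jaw":0},{"slide":[0,0,0],"angular":[0,0,-0.72],"jaw":0},{"slide":[0,0,0],"angular":[0,0,-0.9],"jaw":0},{"slide":[0,0,0],"angular":[0,0,-1.08],"jaw":0},{"slide":[0,0,0],"angular":[0,0,-1.26],"jaw":0},{"slide":[0,0,0],"angular":[0,0,-1.44],"jaw":0},{"slide":[0,0,0],"angular":[0,0,-1.57],"jaw":0},{"slide":[0,0,0],"angular":[0,0,-1.57],"jaw":0}]'

```text
clock: 3.42
eef_pos: [567.9, -42.0, 245.7]
eef_rot: [-0.102, 0.77, 0.625, -0.081]
force: [-0.3, 0.9, 0.4]
gripper_width: 0.999
gripper_force: 0.0
```

drive_tool --increments '[{"slide":[0,0,0],"angular":[0,0,-0.18],"jaw":0},{"slide":[0,0,0],"angular":[0,0,-0.36],"jaw":0},{"slide":[0,0,0],"angular":[0,0,-0.54],"jaw":0},{"slide":[0,0,0],"angular":[0,0,-0.72],"jaw":0},{"slide":[0,0,0],"angular":[0,0,-0.9],"jaw":0},{"slide":[0,0,0],"angular":[0,0,-1.08],"jaw":0},{"slide":[0,0,0],"angular":[0,0,-1.26],"jaw":0},{"slide":[0,0,0],"angular":[0,0,-1.44],"jaw":0},{"slide":[0,0,0],"angular":[0,0,-1.56],"jaw":0},{"slide":[0,0,0],"angular":[0,0,-1.56],"jaw":0}]'

```text
clock: 4.68
eef_pos: [568.0, -41.6, 245.7]
eef_rot: [-0.13, 0.108, 0.986, 0.014]
force: [0.4, -0.1, -0.1]
gripper_width: 0.996
gripper_force: 0.0
```

```bash
sed -i 's/y=-YB;/y=YB;/' h.py
python3 - <<'E'
from h import *
G=[619.5,77.9,110]
rel(*pose(-15,G,-140)); rel(*pose(-15,G,24)); s=bot.sense();print(s["clock"],s["joint_positions"])
E
```

```text
slide cm [-5.86 12.83 -1.53] ang [ 0.002 -0.    -0.011] target [655.   70.4 245.2]
slide cm [-5.86 12.79 14.87] ang [ 0.002 -0.    -0.011] target [613.4  79.2  86.8]
4.675 [-0.20443406  0.5718637   0.19366875  1.45470441  0.00307766  0.01377925]
```

drive_tool --increments '[{"slide":[-3,6.4,-1.5],"angular":[0,0,0],"jaw":0},{"slide":[-5.9,12.8,-1.5],"angular":[0,0,-0.011],"jaw":0},{"slide":[-5.9,12.8,-1.5],"angular":[0,0,-0.011],"jaw":0},{"slide":[-5.9,12.8,-1.5],"angular":[0,0,-0.011],"jaw":0},{"slide":[-5.9,12.8,2],"angular":[0,0,-0.011],"jaw":0},{"slide":[-5.9,12.8,6],"angular":[0,0,-0.011],"jaw":0},{"slide":[-5.9,12.8,8],"angular":[0,0,-0.011],"jaw":0},{"slide":[-5.9,12.8,8],"angular":[0,0,-0.011],"jaw":0}]'

```text
clock: 5.68
eef_pos: [629.0, 74.8, 152.3]
eef_rot: [-0.132, 0.102, 0.986, 0.015]
force: [-0.3, -0.0, 0.4]
gripper_width: 0.997
gripper_force: 0.0
```

Run:
```python
from h import *
G=[619.5,77.9,110]
rel(*pose(-15,G,24)); s=bot.sense();print(s["clock"],s["joint_positions"])
a=bot.camera("top")[0];b=bot.camera("side")[0]
cv2.imwrite("pics/pre.png",np.hstack([cv2.resize(a[150:350,220:420],(400,400)),cv2.resize(b[60:300,200:440],(400,400))])[...,::-1])
```

```text
slide cm [-0.15  0.1   6.74] ang [ 0.002 -0.003  0.001] target [613.4  79.2  86.8]
5.675 [-0.02224569  0.74880657  0.27375342  1.35651015  0.0499897   0.17808792]
```

View pics/pre.png

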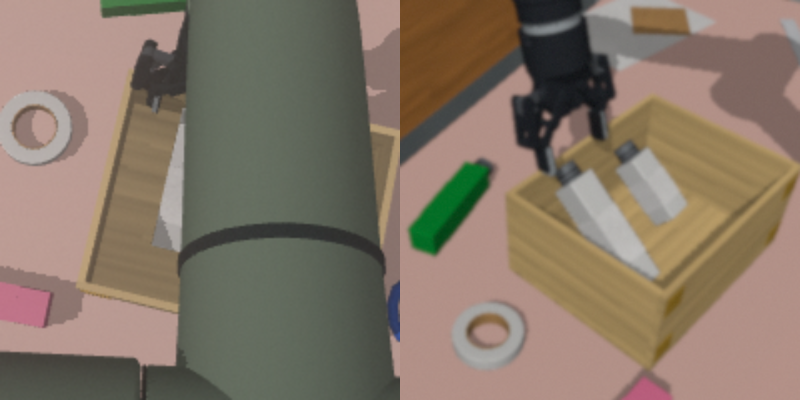

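The fingers straddle the long bottle near its cap (side view about (545,155) and (600,125)), clear of the shorter one. I go down and grip.

drive_tool --grip_force 40 --increments '[{"slide":[0,0,3],"angular":[0,0,0],"jaw":0},{"slide":[0,0,6],"angular":[0,0,0],"jaw":0},{"slide":[0,0,6.7],"angular":[0,0,0],"jaw":0},{"slide":[0,0,6.7],"angular":[0,0,0],"jaw":0},{"slide":[0,0,6.7],"angular":[0,0,0],"jaw":0.2},{"slide":[0,0,6.7],"angular":[0,0,0],"jaw":0.4},{"slide":[0,0,6.7],"angular":[0,0,0],"jaw":0.6},{"slide":[0,0,6.7],"angular":[0,0,0],"jaw":0.8},{"slide":[0,0,6.7],"angular":[0,0,0],"jaw":0.8},{"slide":[0,0,6.7],"angular":[0,0,0],"jaw":0.8}]'

```text
clock: 7.02
eef_pos: [614.5, 79.9, 88.9]
eef_rot: [-0.129, 0.101, 0.986, 0.015]
force: [2.1, 0.7, 4.4]
gripper_width: 0.466
gripper_force: 43.8
```

Run:
```python
from h import *
s=bot.sense();print(s)
P0=s["eef_pos"]
# keep lean axis: rotate bottle 50.5deg; end grasp point above bin x=-15
for lift,rot,xb in((20,0,0),(45,25,-25),(50,50.5,-75)):
    G=np.array([619.5,77.9,110])+XB*xb+[0,0,lift]; print(lift,rot); rel(*pose(-15+rot,G,24))
```

```text
{'clock': 7.025, 'joint_positions': array([-0.01544   ,  0.76604752,  0.13986599,  1.2003343 ,  0.05194233,
        0.18173405]), 'dq': array([-2.32933485e-03, -2.37401472e-05, -2.42514652e-03, -1.69161401e-03,
       -3.41557345e-08, -3.29880992e-04]), 'joint_torque': array([ 1.89881483e-01, -5.89799380e+01,  2.08757955e+01,  2.15909846e+00,
       -6.30207639e-02, -4.64406295e-02]), 'eef_pos': array([614.54440643,  79.88393575,  88.94192304]), 'eef_rot': array([-0.12916738,  0.1008862 ,  0.98636217,  0.01508085]), 'force': array([2.11451947, 0.69811098, 4.42294614]), 'wrist_torque': array([ 0.14706142, -0.16937011, -0.13527603]), 'gripper_force': 43.83452832698822, 'gripper_width': 0.4664342346981858}
20 0
slide cm [ 0.55 -0.09 -1.7 ] ang [0.003 0.001 0.004] target [613.4  79.2 106.8]
45 25
slide cm [ 2.6  -0.07 -3.7 ] ang [ 0.004 -0.435  0.003] target [599.1  82.2 131.4]
50 50.5
slide cm [ 6.72 -0.06 -3.54] ang [ 0.004 -0.881  0.002] target [559.7  90.5 140.5]
```

drive_tool --increments '[{"slide":[0.3,0,-1],"angular":[0,0,0],"jaw":0.8},{"slide":[0.5,0,-2],"angular":[0,0,0],"jaw":0.8},{"slide":[1.2,0,-2.6],"angular":[0,-0.15,0],"jaw":0.8},{"slide":[2,0,-3.3],"angular":[0,-0.3,0],"jaw":0.8},{"slide":[2.6,0,-3.7],"angular":[0,-0.435,0],"jaw":0.8},{"slide":[4,0,-3.8],"angular":[0,-0.58,0],"jaw":0.8},{"slide":[5.4,0,-3.8],"angular":[0,-0.73,0],"jaw":0.8},{"slide":[6.7,0,-3.5],"angular":[0,-0.88,0],"jaw":0.8},{"slide":[6.7,0,-3.5],"angular":[0,-0.88,0],"jaw":0.8},{"slide":[6.7,0,-3.5],"angular":[0,-0.88,0],"jaw":0.8}]'

```text
clock: 8.28
eef_pos: [559.9, 91.2, 140.0]
eef_rot: [0.302, 0.097, 0.948, -0.029]
force: [0.9, 0.0, -0.3]
gripper_width: 0.464
gripper_force: 41.6
```

```bash
cat > look.py <<'E'
from h import *
import sys
np.set_printoptions(precision=2,suppress=True)
s=bot.sense();print(s["clock"],s["eef_pos"],s["joint_positions"],s["force"],s["gripper_width"])
a,W=cloud("top");b,W2=cloud("side")
for l in("bottle_center","short_center"):
    for r in bot.regions_of(l,"side")[:4]:
        w=W2[r["region"]];w=w[~np.isnan(w[:,0])]; print(l,r["conf"],r["point"],np.percentile(w,[2,50,98],axis=0).tolist())
        if len(sys.argv)>2 and l=="bottle_center" and abs(np.median(w[:,1])-85)<60 and abs(np.median(w[:,0])-560)<80:
            for f in (0,1):
                pass
cv2.imwrite(f"pics/{sys.argv[1]}.png",np.hstack([cv2.resize(a[150:350,220:420],(400,400)),cv2.resize(b[60:300,200:440],(400,400))])[...,::-1])
E
python3 look.py up
```

```text
8.275 [559.93  91.16 140.05] [ 0.13  0.18 -0.92 -0.12 -0.19  0.28] [ 0.86  0.04 -0.33] 0.46358014126810376
bottle_center 0.95 [334.7, 194.2] [[522.7508998893793, 77.93677244516628, 33.604549755645884], [541.2825104504846, 109.25843231086878, 118.43859364765342], [568.9817517061443, 155.75772698248173, 202.94482753224432]]
bottle_center 0.81 [321.7, 330.4] [[416.73352361209123, 241.0812381720939, 6.468218525110979], [445.3646514381742, 334.2435418128232, 39.168524221644475], [472.13337654577066, 412.10086232449953, 41.773846128640415]]
bottle_center 0.8 [231.0, 182.6] [[783.360006964577, 14.206338719726041, 2.9447058558958474], [800.91309866808, 121.28078663388851, 37.76641875576604], [831.2294326536062, 188.43388117768805, 40.92245764443438]]
bottle_center 0.34 [350.8, 205.4] [[401.646145104968, -127.37605506522478, 5.233476169161332], [522.1111755692818, 67.27193968353913, 75.03430475211223], [672.666863644608, 195.03932980285606, 137.9606957569775]]
short_center 0.66 [355.4, 181.7] [[521.420929014152, -60.82150410244297, 19.3125132816066], [544.5205903595804, -37.17017946547094, 51.10747159738554], [623.8996504273887, -19.173992330683216, 108.07015282230543]]
short_center 0.3 [334.2, 197.2] [[523.7147536439528, 80.90434410699974, 43.96392663179781], [541.0588336546502, 109.19245374576815, 114.02538071467978], [568.1565515746648, 117.17680963236336, 202.7507793495955]]
```

View pics/up.png

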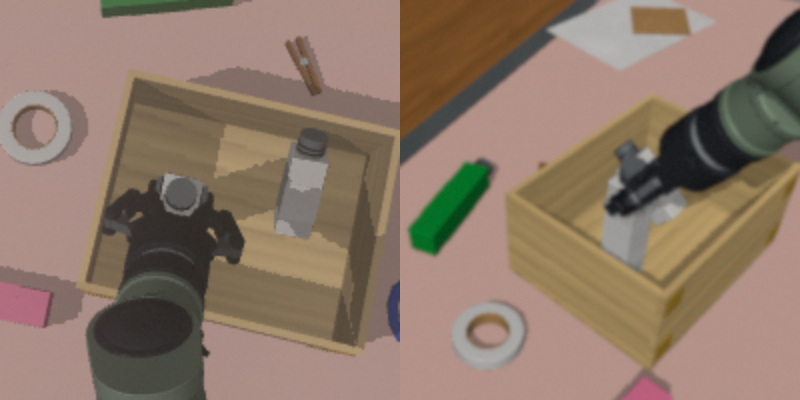

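The bottle hangs almost upright in the gripper (top view, cap at (180,193)), and the shorter one is untouched. I measure the tilt now.

```bash
cat > tilt.py <<'E'
from h import *
np.set_printoptions(precision=3,suppress=True)
im,W=cloud("side")
r=[r for r in bot.regions_of("bottle_center","side") if abs(r["point"][0]-335)<20 and r["conf"]>.4][0]
p=W[cv2.erode(r["region"].astype(np.uint8),np.ones((3,3)))>0]; p=p[~np.isnan(p[:,0])]
q=np.stack([(p-[541.5,28.4,0])@XB,(p-[541.5,28.4,0])@YB,p[:,2]],1); q=q[(q[:,2]<165)&(abs(q[:,0])<60)&(q[:,1]>25)&(q[:,1]<110)]
rng=np.random.default_rng(0)
for k in range(2):
    best=None
    for _ in range(500):
        s=q[rng.choice(len(q),3,False)];n=np.cross(s[1]-s[0],s[2]-s[0]);n/=np.linalg.norm(n)+1e-9
        m=abs((q-s[0])@n)<1.5
        if best is None or m.sum()>best.sum():best=m
    f=q[best];c=f.mean(0);n=np.linalg.svd(f-c)[2][2];print(len(q),best.sum(),"c",c,"n(bin)",n,"off vertical deg",np.degrees(np.arcsin(n[2])),"zmin/max",f[:,2].min(),f[:,2].max())
    q=q[~best]
E
python3 tilt.py
```

```text
Traceback (most recent call last):
  File "tilt.py", line 11, in <module>
    s=q[rng.choice(len(q),3,False)];n=np.cross(s[1]-s[0],s[2]-s[0]);n/=np.linalg.norm(n)+1e-9
        ~~~~~~~~~~^^^^^^^^^^^^^^^^
  File "numpy/random/_generator.pyx", line 864, in numpy.random._generator.Generator.choice
ValueError: a must be a positive integer unless no samples are taken
```

```bash
sed -i 's/abs(r\["point"\]\[0\]-335)<20/abs(r["point"][1]-200)<30 and r["point"][0]>300/' tilt.py; python3 tilt.py
```

```text
652 343 c [-12.038  84.321 103.625] n(bin) [-0.015  1.    -0.004] off vertical deg -0.25324696993368817 zmin/max 70.04242825570964 164.9281378865844
309 291 c [-28.835  66.164 100.743] n(bin) [-1.     0.003  0.004] off vertical deg 0.2207839868289747 zmin/max 38.77721239546088 149.2546734359318
```

drive_tool --increments '[{"slide":[0.35,0,0.5],"angular":[0,0,0],"jaw":0.8},{"slide":[0.7,0,0.98],"angular":[0,0,0],"jaw":0.8},{"slide":[0.7,0,0.98],"angular":[0,0,0],"jaw":0.8},{"slide":[0.7,0,0.98],"angular":[0,0,0],"jaw":0.8}]'

```text
clock: 9.18
eef_pos: [560.6, 90.6, 128.4]
eef_rot: [0.304, 0.098, 0.947, -0.03]
force: [1.0, 0.5, 1.3]
gripper_width: 0.462
gripper_force: 41.0
```

drive_tool --increments '[{"slide":[0.12,0,0.16],"angular":[0,0,0],"jaw":0.8},{"slide":[0.12,0,0.16],"angular":[0,0,0],"jaw":0.8}]'

```text
clock: 9.43
eef_pos: [561.8, 90.4, 128.4]
eef_rot: [0.306, 0.098, 0.947, -0.03]
force: [-4.5, -3.0, 15.2]
gripper_width: 0.464
gripper_force: 42.8
```

drive_tool --increments '[{"slide":[0.12,0,0.16],"angular":[0,0,0],"jaw":0.8},{"slide":[0.12,0,0.16],"angular":[0,0,0],"jaw":0.8}]'

```text
clock: 9.68
eef_pos: [563.6, 90.0, 128.4]
eef_rot: [0.308, 0.098, 0.946, -0.031]
force: [-5.6, -3.4, 22.1]
gripper_width: 0.468
gripper_force: 43.5
```

drive_tool --increments '[{"slide":[-0.18,0,-0.25],"angular":[0,0,0],"jaw":0.8},{"slide":[-0.18,0,-0.25],"angular":[0,0,0],"jaw":0.8},{"slide":[-0.18,0,-0.25],"angular":[0,0,0],"jaw":0.8}]'

```text
clock: 10.05
eef_pos: [561.0, 91.1, 128.4]
eef_rot: [0.305, 0.098, 0.947, -0.029]
force: [-2.1, -0.8, 11.5]
gripper_width: 0.463
gripper_force: 41.9
```

```bash
python3 tilt.py
```

```text
573 294 c [-30.436  67.57   94.412] n(bin) [-0.999  0.004  0.038] off vertical deg 2.1736572860081935 zmin/max 34.61125429523247 137.48340499454378
279 265 c [-11.789  85.131 102.63 ] n(bin) [ 0.002  1.    -0.001] off vertical deg -0.030092444716362344 zmin/max 72.97890003783755 164.5470250061303
```

drive_tool --increments '[{"slide":[-0.1,0,-0.1],"angular":[0,0,0],"jaw":0.5},{"slide":[-0.1,0,-0.1],"angular":[0,0,0],"jaw":0.4},{"slide":[-0.1,0,-0.1],"angular":[0,0,0],"jaw":0.3},{"slide":[-0.1,0,-0.1],"angular":[0,0,0],"jaw":0.2},{"slide":[-0.1,0,-0.1],"angular":[0,0,0],"jaw":0},{"slide":[-0.1,0,-0.1],"angular":[0,0,0],"jaw":0},{"slide":[-0.1,0,-0.1],"angular":[0,0,0],"jaw":0}]'

```text
clock: 11.02
eef_pos: [559.6, 91.0, 128.0]
eef_rot: [0.303, 0.098, 0.948, -0.029]
force: [0.4, -0.6, 0.6]
gripper_width: 1.001
gripper_force: 0.0
```

```bash
python3 tilt.py; python3 look.py open
```

```text
528 290 c [-33.851  68.135  95.123] n(bin) [-1.     0.005 -0.001] off vertical deg -0.06026834628424971 zmin/max 33.05075678906201 140.49823145489972
238 223 c [-16.419  84.873  98.38 ] n(bin) [ 0.008 -1.    -0.004] off vertical deg -0.209680066610987 zmin/max 71.16607033606954 164.44631515618516
11.125 [559.59  90.94 128.04] [ 0.13  0.21 -0.93 -0.16 -0.19  0.28] [ 0.17  0.61 -0.27] 0.999391008683073
bottle_center 0.93 [323.5, 332.5] [[416.29908309554867, 237.38466371333413, -0.07766971210025983], [445.60222685266683, 332.8678582190538, 38.98909563103723], [473.8436000918592, 412.0162374888323, 41.60892894240201]]
bottle_center 0.85 [229.9, 182.7] [[783.4626537204385, 11.396974909697967, -1.3801764172500135], [801.2392961164547, 120.56612468173836, 37.4791449643123], [837.1030840288191, 188.2939961445399, 40.85288748940718]]
bottle_center 0.61 [336.7, 201.8] [[511.41224165679876, 3.046129074098392, 7.573406025966778], [534.5132062085402, 108.87143441929618, 105.55198369309119], [564.5591587207441, 174.9316526589289, 190.47624007836674]]
short_center 0.83 [346.3, 161.6] [[520.4820706629922, -67.07903236425355, 22.829755202088123], [587.3786678517853, -38.93406275163619, 88.96277637959344], [622.9485476785296, -18.896227164295357, 109.18683069428295]]
```

View pics/open.png

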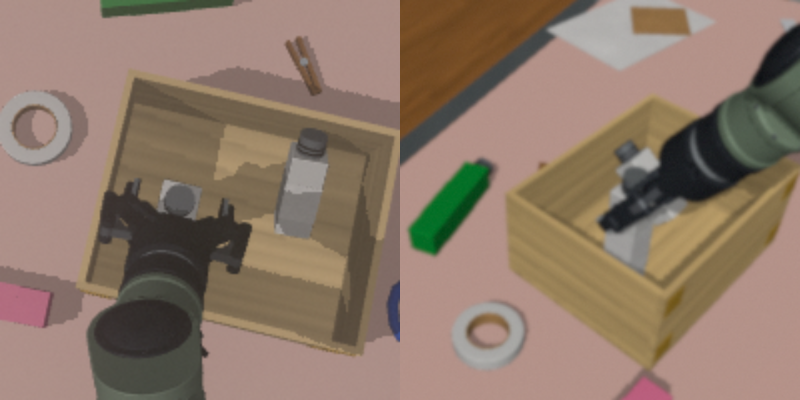

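The bottle stands upright on its own (top view, cap at (180,200)), with an open finger on each side and clear of it. I withdraw along the tool axis.

drive_tool --increments '[{"slide":[0,0,-1.5],"angular":[0,0,0],"jaw":0},{"slide":[0,0,-3.5],"angular":[0,0,0],"jaw":0},{"slide":[0,0,-6],"angular":[0,0,0],"jaw":0},{"slide":[0,0,-9],"angular":[0,0,0],"jaw":0},{"slide":[0,0,-12],"angular":[0,0,0],"jaw":0},{"slide":[0,0,-14],"angular":[0,0,0],"jaw":0},{"slide":[0,0,-14],"angular":[0,0,0],"jaw":0},{"slide":[0,0,-14],"angular":[0,0,0],"jaw":0}]'

```text
clock: 12.32
eef_pos: [480.1, 107.0, 241.6]
eef_rot: [0.303, 0.098, 0.948, -0.03]
force: [0.2, 0.8, 0.9]
gripper_width: 1.002
gripper_force: 0.0
```

```bash
python3 tilt.py; python3 look.py end
```

```text
974 557 c [-14.919  84.854 118.802] n(bin) [ 0.005 -1.    -0.008] off vertical deg -0.4335128506593671 zmin/max 68.66156449109678 164.92789226302085
417 392 c [-33.384  65.033 107.883] n(bin) [-1.    -0.004  0.002] off vertical deg 0.13565645364240486 zmin/max 33.10483904123441 164.864608908148
12.425 [479.92 106.79 241.03] [ 0.21 -0.14 -0.9   0.23 -0.23  0.35] [-0.07 -0.6  -0.28] 0.9986775977100876
bottle_center 0.9 [336.9, 191.1] [[518.7482009947053, 6.044676226425882, 11.623888318550541], [534.9450371518549, 109.74356539383359, 133.31354974813178], [565.1802131988368, 118.32281016929252, 189.95739343022944]]
bottle_center 0.78 [323.2, 331.5] [[416.50815702552154, 239.1090049778192, 0.9441323093895563], [445.7035535964196, 331.9643597528956, 39.06869349713884], [473.2195793420819, 412.27484645115743, 41.62234251148077]]
bottle_center 0.74 [227.6, 186.3] [[783.3549180251438, 16.533567211211647, 1.5061217225054906], [800.4714406633736, 120.11081936099319, 37.57284277010052], [831.0411692061402, 188.34358985095565, 40.88336447738975]]
bottle_center 0.26 [353.1, 167.7] [[521.2457845759141, -63.81408588735562, 23.81067869860091], [561.2779182368437, -40.457260352241974, 71.60409631948176], [627.2441203485432, -18.879772639960688, 107.66510995397401]]
short_center 0.91 [350.1, 173.4] [[521.3573025573019, -62.953636141620365, 21.78209903534836], [561.1589468437992, -40.44727270828662, 72.5482088645569], [623.2303814041614, -19.095217232505348, 107.06374132414885]]
```

View pics/end.png

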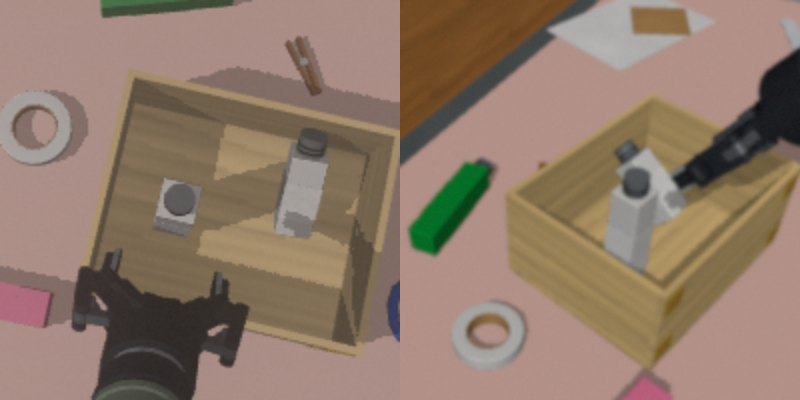

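The long bottle stands free (top view (180,205), tilt under 0.5°, cap top at about 190 mm), the short one is unmoved, and the gripper is clear of everything.

```bash
python3 -c "
from workcell import bot
print(bot.close_job())"
```

```text
the job is handed in; nothing more can be done
None
```

The longer bottle stands upright by itself on the crate floor (tilt under 0.5°), the shorter one still leans where it was, the gripper is clear, and the job was handed in at about 12.5 s; no verdict came back.

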